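Uncouple the spent gas cartridge from the manifold

ROBOT

A 6-joint arm with a two-finger parallel gripper is mounted at the origin on the work surface. World frame = base frame: x ahead of the robot, y to its left, z up, the work surface at z = 0. Lengths are in m, angles in rad, forces in N, time in s.
With the tool pointing down it reaches from about 0.3 to 0.875 m from the base axis. Payload 6.4 kg.
Tool frame: the origin (TCP) lies on the centre line of the jaws, within the pads' length; the fingertips stand 14 mm ahead of it and the grasp point (between the pads) lies 5 mm behind it; z points along the fingers, y is the direction in which the jaws open and shut (so a half turn about z gives the same grasp; the last joint's range is limited). The gripper opens to 85 mm and grips with 20 to 120 N. Pads are 22 mm wide; open, the fingers measure 114 mm over their backs; the gripper's body (76 mm by 85 mm) begins 54 mm behind the grasp point. The pads swing forward as they close: fully open they stand 13 mm farther back than shut.
Start: joints at [1.037, 0.181, 1.607, -0, 1.354, -0.206], TCP at [0.185, 0.544, 0.245] pointing down, gripper open.
Joint ranges: [-2.99, 2.99], [-0.89, 2.07], [0.3, 2.58], [-1.14, 4.28], [0, 2.63], [-3.12, 3.12]. Speed limits (rad/s): [2.57, 2.57, 3.01, 3.14, 3.14, 3.14].

INTERFACE

Orientations are given as a unit quaternion [w, x, y, z].
In Python, from bench import * gives the robot as it stands.
- The arm moves only by the tool servo_tool, never from a script. Its argument "plan" is a list that holds one entry, the list of rows, each a list of 5 numbers: the shift along the world's x, y, z in m, then the turn about the world's z in rad, then the gripper command: -1 is shut, 1 is fully open, values between are in proportion. In form: [[[tx, ty, tz, roll, claw], ...]]. A call has 1 to 8 rows; each row shifts and turns the commanded pose from where the row before left it; what a row does not reach is not made up. A row lasts 1/10 s, in which the tool goes at most 50 mm and 8.59 degrees, less where a joint would pass 70% of its speed; a pose out of reach is approached as far as the arm can. A call with a gripper value outside its range is refused whole. The fingers move at their own pace and stop on an object; the grip force is fixed at half the most. Time passes only in rows, so rows that do not move let the fingers close. It gives the time, the measured TCP pose, the force and the opening at its end, in the units of the state.
- get_obs(): the state, without advancing time (a new reading comes with each control period).
- camera(name): name is "scene" or "top" or "wrist"; returns a dict with "img" (420x560x3 uint8, blue, green, red), "camera_matrix" (3x3 intrinsics, pixels), "rvec" (rotation vector, rad) and "tvec" (3), from world to camera coordinates, as OpenCV has them. Camera axes: x right, y down, z forward; pixel columns grow to the right and rows downward; lengths in m; the calibration is good to about 2 mm. A picture is of the moment at which its call begins. There is no depth.
- hand_in(): hands the job in, once; it reports no verdict.
Trained networks look in a picture, given as the dict that the camera call returned (one of the last four; its "shot" number tells which), for a name from the list of things; names that differ only in an ending like _2 or _b are one class to them, and where a whole thing is asked for, a point or a joint stands for the part that bears it (a point fixed in the world has none). Each returns a list of dicts, best first, with "conf" (0 to 1); they miss things now and then, are a little off and sometimes report something else, mostly with a low value. They report only what shows in the picture. A call takes as long as a camera call. They do not tell look-alikes from the thing itself.
- trace(picture, thing): "mask" (420x560 bool, what is visible of it) and "rect" ([left, top, right, bottom] as shares, 0 to 1, of the picture: columns of its width, rows of its height, round what is visible of it).
- pinpoint(picture, thing): "centre" ([row, column] as shares, 0 to 1, of the picture: columns of its width, rows of its height: a listed point, or the origin of a listed thing).
The state is a dict: "time_s": time; "q": joint angles; "dq": joint speeds; "joint_efforts": joint torques, N m; "eef_pos": TCP position; "eef_rot": TCP orientation; "wrist_force": force on the tool from outside, world axes, zero at the start; "torque": the same for the moment, N m; "opening": opening from 0.0 (shut) to 1.0 (fully open).
Only numpy, scipy, OpenCV 4.12 (cv2) and the standard library are available. Lean on these libraries where they do the work, as an engineer would, in place of code of your own. Each camera call takes 0.05 s, during which the arm holds its last target.

TASK

Change-over at the gas manifold: shut the tap of the long cartridge's coupler fully and only then pull that coupler's sprung collar back to release the cartridge, draw the long cartridge straight out and lay it gently, centred, in the empty cradle. Leave the short cartridge coupled with its tap as it is, and do not disturb the spare cartridge or anything else on the bench.

Things in the scene. Friction and masses are not known exactly. Their poses are not given: they have to be found in the camera images.
- manifold: Fixed gas manifold; origin on the table under the middle of its header, z up. Header bar 230 mm along x, 40 deep, top 107 mm high. Couplers a (x -55 mm) and b (x +55) stick out level along -y, y -20 to their mouths at y -82, axes 85 mm high. Gauge at x 104 to 152, top 128 mm. Cartridges also rest in V saddles that stay 13 mm or more below their axes and within 20 mm sideways.
- socket_a (a point): Centre of the mouth of coupler a, on its axis (85 mm high).
- socket_b (a point): Centre of the mouth of coupler b, on its axis (85 mm high).
- collar_a (a joint): Travel (m) of the sprung collar of coupler a: 0 forward (locked), 0.013 fully back, which is towards the header (manifold +y). Spring 7 N at 0, 15 N at the end; it returns when let go. Past 0.010 the lock opens and a sprung valve pushes the cartridge 12 to 14 mm out. The collar may then be let go: the cartridge stays free, to be drawn 35 mm more along the axis before lifting.
- collar_b (a joint): Travel (m) of the collar of coupler b, as for collar_a.
- collar_a_grip (a point): Centre of collar a's barrel, on the coupler's axis, 18 mm from the mouth: a steel sleeve 40 mm across, from 17 mm on the mouth side of this point to its rear rim (46 mm across, 6 mm long), which begins 13 mm on the header side. Over 60 mm of free air below it. When locked the cartridge's cylinder ends 11 mm from the sleeve.
- collar_b_grip (a point): Centre of collar b, as for collar a.
- tap_a (a joint): Angle (rad) of the lever of the quarter-turn tap on the header over coupler a. 0 = fully open, lever pointing along the coupler to its mouth (manifold -y); 1.571 = shut, lever across, along the header (manifold -x), at its stop. Shuts clockwise from above; stays where left; 2 N at the lever's end turns it.
- tap_b (a joint): Angle (rad) of the tap lever over coupler b, as for tap_a.
- tap_a_lever (a point): Point on the lever of tap a, 45 mm out from its vertical stem (manifold x = -55 mm for a, +55 for b, y = 0), 125 mm high, in the middle of the grip sleeve: 16 mm wide, 14 mm thick, 19 to 63 mm out from the stem, top 132 mm above the table.
- tap_b_lever (a point): The same point on tap b.
- long_cartridge: Long steel cartridge in one of the couplers (which one varies): cylinder 42 mm across, 150 mm long, 0.3 to 0.65 kg, plug at its coupler end. Origin on its axis, in the plane of the coupler's mouth when home; +y along the axis to the plug tip (y = +32 mm); the cylinder runs from y = -10 to -160 mm. The plug, 18 mm across, has 1 mm of clearance all round.
- long_mid (a point): Middle of the long cartridge's cylinder, on its axis.
- short_cartridge: The short steel cartridge in the other coupler: same, but its cylinder is 95 mm long (y = -10 to -105 mm). Leave it coupled.
- cradle_free: The empty bench cradle (fixed): base plate 56 x 116 x 8 mm with two upright V saddles at y = -45 and +45 mm. Origin under its middle, on the table; a cartridge lies in it along its y axis, either way round, with its axis 60 mm above the table.
- cradle_free_mid (a point): Where the middle of the cartridge's cylinder belongs, on the axis of the empty cradle (60 mm above the table).
- spare_cartridge: A spare long cartridge, equal to the other, lying in a second cradle like the empty one. Leave it alone. Origin and axes as for the long cartridge.
- boss_head: Clamp boss with two blue knobs, 90 x 44 x 30 mm, lying on the table. Bystander; origin under its middle.
- measuring_cylinder: Tall clear measuring cylinder, 36 mm across, 220 mm tall, on a foot 60 mm across, standing between the manifold and the cradles. Bystander; origin at its foot.
- reagent_bottle: Amber bottle, 68 mm across, 150 mm tall. Bystander; origin at its foot.
- beaker: Clear beaker, 72 mm across, 90 mm tall. Bystander; origin at its foot.
- flask: Conical flask, 84 mm across the foot, 121 mm tall. Bystander; origin at its foot.
- dish: Glass dish, 116 mm across, 55 mm tall. Bystander; origin at its foot.
- wash_bottle: White wash bottle, 62 mm across, 185 mm tall with its spout. Bystander; origin at its foot.
Things that resemble listed ones, but are neither listed nor needed, are in the scene too. What is shaped like the long_cartridge but blue is not meant. Leave any turquoise look-alike of the short_cartridge alone.

How it is judged:
On the way, in this order (a step that is already met when the one before it is completed fails the run):
1. the tap of the long cartridge's coupler is shut (beyond 1.45 rad) while the cartridge is still home (((distance between short_cartridge and socket_b below 0.006 m and distance between long_cartridge and socket_a below 0.006 m and value of joint tap_a above 1.45 rad) or (distance between short_cartridge and socket_a below 0.006 m and distance between long_cartridge and socket_b below 0.006 m and value of joint tap_b above 1.45 rad))), for 0.1 s.
2. the collar of that coupler is pulled back by more than 6 mm, its tap still shut (((distance between short_cartridge and socket_b below 0.006 m and value of joint collar_a above 0.006 m and distance between long_cartridge and socket_a below 0.03 m and value of joint tap_a above 1.4 rad) or (distance between short_cartridge and socket_a below 0.006 m and value of joint collar_b above 0.006 m and distance between long_cartridge and socket_b below 0.03 m and value of joint tap_b above 1.4 rad))), for 0.05 s.
3. the long cartridge is clear of its coupler (origin more than 45 mm from the mouth) (((distance between short_cartridge and socket_b below 0.006 m and distance between long_cartridge and socket_a above 0.045 m and value of joint tap_a above 1.4 rad) or (distance between short_cartridge and socket_a below 0.006 m and distance between long_cartridge and socket_b above 0.045 m and value of joint tap_b above 1.4 rad))), for 0.1 s.
At the end, for the whole second after the job is handed in: The long cartridge lies released and at rest in the empty cradle: middle within 25 mm, axis 54 to 66 mm up, within 0.12 rad of the cradle's. Its coupler's tap is shut (over 1.4 rad), the other under 0.5; both collars forward (under 3 mm); the short cartridge is home (within 6 mm) (((distance between short_cartridge and socket_b below 0.006 m and value of joint tap_a above 1.4 rad and value of joint tap_b below 0.5 rad and value of joint each of collar_a, collar_b below 0.003 m) or (distance between short_cartridge and socket_a below 0.006 m and value of joint tap_b above 1.4 rad and value of joint tap_a below 0.5 rad and value of joint each of collar_b, collar_a below 0.003 m)) and horizontal distance between long_mid and cradle_free_mid below 0.025 m and height (world z) of long_mid between 0.054 and 0.066 m and angle between the y axis of long_cartridge and the y axis of cradle_free, either way round below 0.12 rad and linear speed of long_cartridge below 0.02 m/s and contact force between long_cartridge and the fingers below 0.1 N); the robot touches nothing.
It fails at once if the short cartridge is moved out of its home by more than 6 mm, or its collar is pulled back by more than 5 mm (distance of short_cartridge from where it was at the start of the episode above 0.006 m or (distance between short_cartridge and socket_a below 0.03 m and value of joint collar_a above 0.005 m) or (distance between short_cartridge and socket_b below 0.03 m and value of joint collar_b above 0.005 m)).
It fails at once if the short cartridge's tap lever is moved (its grip point by more than 10 mm) ((distance between short_cartridge and socket_a below 0.03 m and distance of tap_a_lever from where it was at the start of the episode above 0.01 m) or (distance between short_cartridge and socket_b below 0.03 m and distance of tap_b_lever from where it was at the start of the episode above 0.01 m)).
It fails at once if the long cartridge is dropped or banged down (more than 50 N on the cradle) (contact force between long_cartridge and cradle_free above 50 N).
It fails at once if the spare cartridge or a bystander is moved by more than 20 mm (distance of any of boss_head, measuring_cylinder, reagent_bottle, beaker, flask, dish, wash_bottle, spare_cartridge from where it was at the start of the episode above 0.02 m).
It fails at once if a standing bottle, cylinder, beaker, flask or dish is tipped by more than 0.3 rad (angle between any of reagent_bottle, beaker, flask, dish, wash_bottle, measuring_cylinder's own z axis and vertical above 0.3 rad).
It also fails if it takes over 59 s, if anything falls off the work surface, if the arm or the gripper's body presses on something with over 40 N, if the wrist force passes 120 N, or if a joint passes its speed limit or range.

## Working session

There is one attempt and no reset: what is moved stays moved. The work goes in short steps, Python scripts to look and compute and a tool call to move; the robot and the scene stay as the last step left them, time stands still between calls to the robot, and variables do not carry over. Pictures are saved under pics/ and viewed, and the job is handed in when it is done.

Besides the shell and the picture viewer there is one more tool, called after "Emit:" by a JSON object that holds its "name" and its "arguments". servo_tool: Moves the arm, as the interface text tells. Its arguments: {"type":"object","properties":{"plan":{"type":"array"}},"required":["plan"]}

```bash
ls; mkdir -p pics; python3 - <<'E'
from bench import *
import cv2
o=get_obs();print(o['time_s'],o['eef_pos'],o['eef_rot'],o['opening'])
for n in("scene","top"):
    p=camera(n);cv2.imwrite(f'pics/{n}0.png',p['img']);print(n,p['camera_matrix'],p['rvec'],p['tvec'])
E
```

```text
pics
0.0 [0.18484539 0.54391626 0.24438284] [-3.10809229e-04  1.63159707e-01  9.86599275e-01 -8.27692188e-04] 0.9980125526453095
scene [[528.25110461   0.         284.25013534]
 [  0.         528.25110461 201.13833675]
 [  0.           0.           1.        ]] [ 2.19097146  0.89261488 -0.35620522] [-0.31416403 -0.2116894   1.75810225]
top [[539.55204388   0.         283.61412269]
 [  0.         539.55204388 214.5078046 ]
 [  0.           0.           1.        ]] [ 2.11891731 -2.09437149  0.2190816 ] [-0.10254079  0.52137558  1.75415034]
```

View pics/scene0.png

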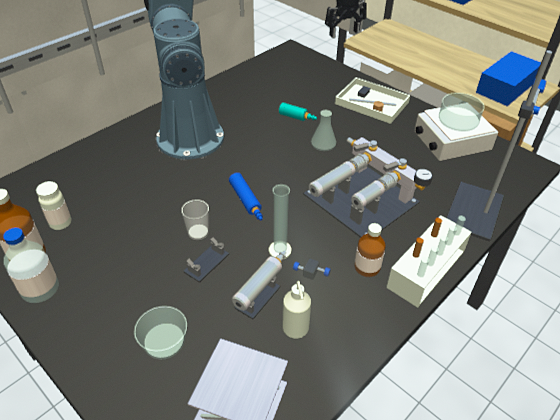

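View pics/top0.png

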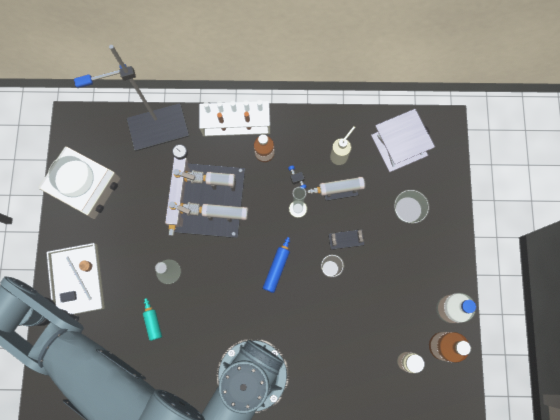

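```bash
cat > h.py <<'E'
from bench import *
import cv2, numpy as np
def cam(p):
    R,_=cv2.Rodrigues(np.array(p['rvec'],float)); return np.array(p['camera_matrix']),R,np.array(p['tvec'],float).ravel()
def ray(p,u,v):
    K,R,t=cam(p); d=R.T@np.linalg.inv(K)@np.array([u,v,1.]); return -R.T@t,d
def at_z(p,u,v,z):
    c,d=ray(p,u,v); return c+d*(z-c[2])/d[2]
def proj(p,X):
    K,R,t=cam(p); x=K@(R@np.array(X,float)+t); return x[:2]/x[2]
def tri(L):
    A=np.zeros((3,3));b=np.zeros(3)
    for p,u,v in L:
        c,d=ray(p,u,v);d=d/np.linalg.norm(d);M=np.eye(3)-np.outer(d,d);A+=M;b+=M@c
    return np.linalg.solve(A,b)
def pp(p,n,k=4):
    H,W=p['img'].shape[:2]
    return [(round(r['centre'][1]*W,1),round(r['centre'][0]*H,1),round(r['conf'],2)) for r in pinpoint(p,n)][:k]
E
python3 - <<'E'
from h import *
S=camera('scene');T=camera('top')
Z=dict(manifold=0,socket_a=.085,socket_b=.085,collar_a_grip=.085,collar_b_grip=.085,tap_a_lever=.125,tap_b_lever=.125,long_cartridge=.085,long_mid=.085,short_cartridge=.085,cradle_free=0,cradle_free_mid=.06,spare_cartridge=.06,measuring_cylinder=0,boss_head=0,reagent_bottle=0,beaker=0,flask=0,wash_bottle=0)
for n,z in Z.items():
    for p,m in((S,'S'),(T,'T')):
        print(n,m,[(a,np.round(at_z(p,a[0],a[1],z)[:2],3).tolist()) for a in pp(p,n)])
c=cv2.resize(T['img'][130:260,140:270],None,fx=4.5,fy=4.5,interpolation=cv2.INTER_CUBIC);cv2.imwrite('pics/topman.png',c)
c=cv2.resize(S['img'][120:250,290:450],None,fx=4.5,fy=4.5,interpolation=cv2.INTER_CUBIC);cv2.imwrite('pics/scman.png',c)
c=cv2.resize(T['img'][130:290,250:420],None,fx=3.5,fy=3.5,interpolation=cv2.INTER_CUBIC);cv2.imwrite('pics/topcr.png',c)
E
```

```text
manifold S [((379.3, 187.4, 0.97), [0.596, 0.249])]
manifold T [((179.2, 194.9, 0.98), [0.6, 0.269]), ((203.1, 175.4, 0.44), [0.672, 0.189])]
socket_a S [((383.2, 184.6, 0.71), [0.644, 0.182])]
socket_a T [((201.1, 176.8, 0.85), [0.642, 0.181]), ((200.2, 210.3, 0.69), [0.527, 0.179]), ((407.9, 208.4, 0.65), [0.541, -0.507])]
socket_b S [((383.2, 184.6, 0.71), [0.644, 0.182])]
socket_b T [((201.1, 176.8, 0.85), [0.642, 0.181]), ((200.2, 210.3, 0.69), [0.527, 0.179]), ((407.9, 208.4, 0.65), [0.541, -0.507])]
collar_a_grip S [((359.6, 166.2, 0.56), [0.547, 0.198]), ((309.7, 271.5, 0.2), [0.703, -0.193])]
collar_a_grip T [((195.3, 211.6, 0.56), [0.523, 0.195]), ((169.5, 269.4, 0.45), [0.331, 0.27])]
collar_b_grip S [((387.0, 182.7, 0.64), [0.647, 0.196]), ((380.2, 185.5, 0.63), [0.64, 0.173])]
collar_b_grip T [((338.0, 158.0, 0.73), [0.713, -0.278]), ((181.7, 196.3, 0.66), [0.574, 0.243]), ((198.0, 178.2, 0.41), [0.637, 0.192])]
tap_a_lever S [((358.7, 145.8, 0.59), [0.515, 0.228])]
tap_a_lever T []
tap_b_lever S [((386.5, 165.1, 0.64), [0.624, 0.214])]
tap_b_lever T [((224.8, 210.0, 0.6
[... 1584 characters left out ...]
_bottle S [((366.5, 267.9, 0.61), [0.758, -0.027]), ((165.0, 340.9, 0.4), [0.56, -0.522]), ((297.2, 325.7, 0.38), [0.748, -0.281])]
reagent_bottle T [((264.7, 155.7, 0.69), [0.747, -0.026]), ((408.6, 210.3, 0.46), [0.554, -0.528])]
beaker S [((197.4, 233.4, 0.68), [0.354, -0.258])]
beaker T [((333.5, 270.5, 0.92), [0.343, -0.267])]
flask S [((323.4, 142.4, 0.74), [0.331, 0.296]), ((379.3, 187.5, 0.61), [0.596, 0.248]), ((367.5, 266.0, 0.19), [0.756, -0.02])]
flask T [((171.0, 269.8, 0.75), [0.339, 0.283]), ((196.5, 178.6, 0.59), [0.66, 0.211]), ((180.5, 195.0, 0.43), [0.6, 0.265])]
wash_bottle S [((294.9, 325.0, 0.84), [0.743, -0.283])]
wash_bottle T [((338.3, 158.6, 0.87), [0.739, -0.287])]
```

View pics/topman.png

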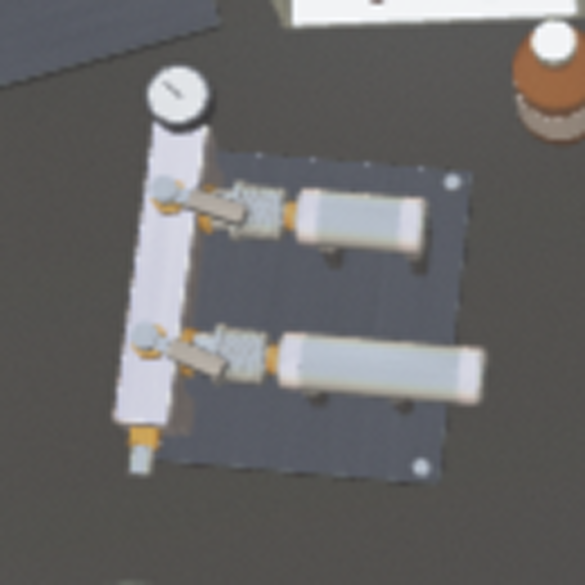

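View pics/scman.png

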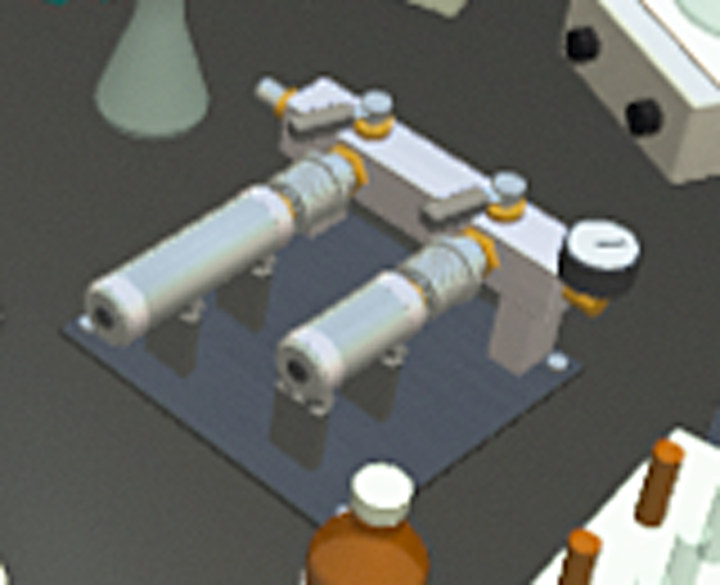

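View pics/topcr.png

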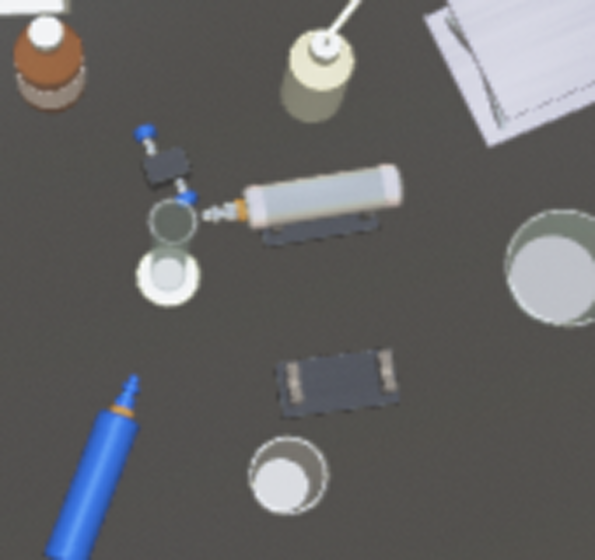

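Emit:
{"name": "servo_tool", "arguments": {"plan": [[[0,0,0.04,-0.12,1],[0.03,-0.04,0.03,-0.149,1],[0.045,-0.045,0.03,-0.149,1],[0.048,-0.048,0.02,-0.149,1],[0.048,-0.048,0.01,-0.149,1],[0.048,-0.048,0,-0.149,1],[0.048,-0.048,0,-0.149,1],[0.048,-0.048,0,-0.149,1]]]}}

```text
time_s: 2.9
eef_pos: [0.4189, 0.3015, 0.3542]
eef_rot: [0.0, 0.68, 0.733, 0.0]
wrist_force: [0.8, -0.0, 0.5]
opening: 0.998
```

```bash
python3 - <<'E'
from h import *
o=get_obs();print(o['time_s'],o['eef_pos'],o['eef_rot'],o['opening'],o['q'])
p=camera('wrist');cv2.imwrite('pics/w1.png',p['img']);print(p['camera_matrix'],p['rvec'],p['tvec'])
E
```

```text
2.9 [0.41889978 0.30153983 0.35416923] [1.92878483e-04 6.80464070e-01 7.32781265e-01 4.79739938e-04] 0.9977049142442422 [ 3.93626154e-01 -2.53467655e-02  1.60955041e+00  4.80781649e-05
  1.55635600e+00  3.19620902e-01]
[[341.32987568   0.         276.58625335]
 [  0.         341.32987568 209.09654016]
 [  0.           0.           1.        ]] [-2.81178195 -0.10406522 -0.02005986] [-0.43925024  0.17885653  0.56967908]
```

View pics/w1.png

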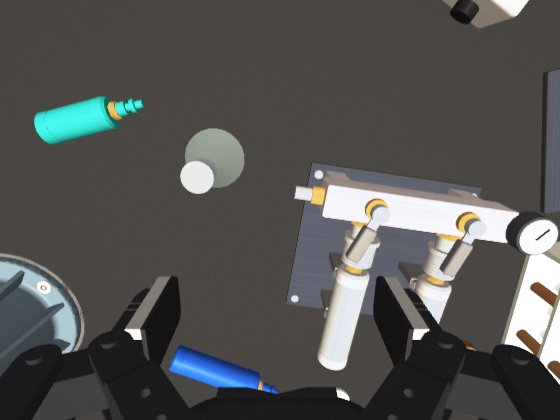

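Emit:
{"name": "servo_tool", "arguments": {"plan": [[[0.04,-0.02,0,-0.08,1],[0.04,-0.03,0,-0.08,1],[0.04,-0.03,0,0,1],[0,-0.02,0,0,1],[0,0,0,0,1]]]}}

```text
time_s: 3.45
eef_pos: [0.5387, 0.2008, 0.353]
eef_rot: [-0.0, 0.736, 0.677, -0.001]
wrist_force: [-1.0, -0.1, -0.0]
opening: 1.001
```

```bash
python3 - <<'E'
from h import *
o=get_obs();print(o['time_s'],o['eef_pos'],o['eef_rot'],o['q'])
p=camera('wrist');cv2.imwrite('pics/w2.png',p['img'])
import pickle;pickle.dump(p,open('w2.pkl','wb'))
for n in ['manifold','socket_a','collar_a_grip','tap_a_lever','long_cartridge','long_mid','short_cartridge']: print(n,pp(p,n))
c=p['img'][90:330,150:460]
cv2.imwrite('pics/w2c.png',cv2.resize(c,None,fx=2.5,fy=2.5,interpolation=cv2.INTER_CUBIC))
E
```

```text
3.45 [0.53869613 0.20075057 0.35295177] [-1.76450093e-04  7.35953548e-01  6.77031491e-01 -8.39606359e-04] [ 1.50695810e-01  1.13536803e-01  1.46781783e+00 -6.45848747e-04
  1.56182774e+00  2.34054645e-01]
manifold [(313.2, 107.0, 0.82)]
socket_a [(364.6, 178.7, 0.9), (272.4, 181.2, 0.62), (302.2, 350.1, 0.59), (423.7, 281.0, 0.39)]
collar_a_grip [(271.0, 165.1, 0.84)]
tap_a_lever [(257.6, 153.8, 0.62)]
long_cartridge [(271.1, 177.3, 0.62), (222.4, 342.3, 0.55)]
long_mid [(272.5, 244.5, 0.91), (172.7, 332.9, 0.67)]
short_cartridge [(365.8, 181.5, 0.91), (196.8, 402.1, 0.69), (361.3, 169.3, 0.47), (312.4, 108.3, 0.15)]
```

View pics/w2.png

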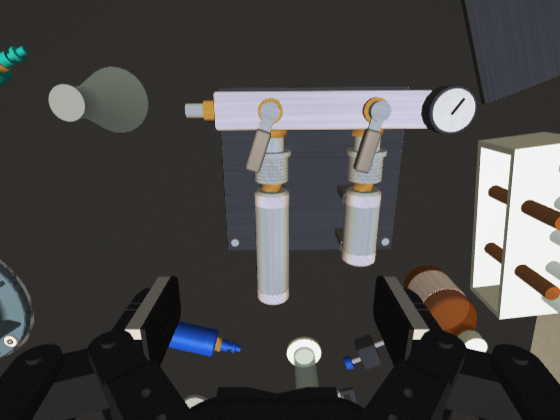

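View pics/w2c.png

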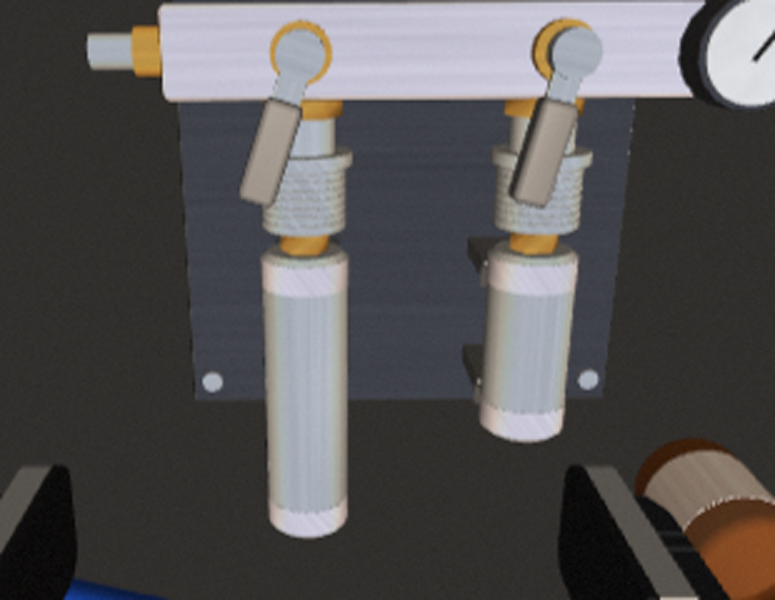

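```bash
cat > fit.py <<'E'
from h import *
import pickle
from scipy.optimize import least_squares
p=pickle.load(open('w2.pkl','rb'))
pts=[((216,130),(-.115,-.02,.107)),((214,92),(-.115,.02,.107))]
stems=[((270.8,110.8),-.055),((380.8,110.8),.055)]
ax=[((272.8,282),-.055),((272.2,206),-.055),((363.4,206),.055),((359.2,250),.055)]
# stations: collar front/rear
def W(m,X):
    c,s=np.cos(m[2]),np.sin(m[2]);return np.array([m[0]+c*X[0]-s*X[1],m[1]+s*X[0]+c*X[1],X[2]])
def loc(m,X):
    c,s=np.cos(m[2]),np.sin(m[2]);d=np.array(X[:2])-m[:2];return np.array([c*d[0]+s*d[1],-s*d[0]+c*d[1]])
def f(m):
    r=[]
    for uv,X in pts:r+=list(proj(p,W(m,X))-uv)
    for uv,x in stems:r+=list(proj(p,W(m,(x,0,m[3])))-uv)
    for uv,x in ax:
        q=loc(m,at_z(p,*uv,.085));r.append((q[0]-x)*800)
    return r
s=least_squares(f,[.59,.26,-.1,.135],loss='soft_l1');m=s.x
print(m,np.round(s.fun,2))
for n,X in dict(collar=(-.055,-.064,.085),sock=(-.055,-.082,.085),sockb=(.055,-.082,.085),mid=(-.055,-.167,.085)).items():print(n,W(m,X),proj(p,W(m,X)))
# measured lengthwise stations on top silhouettes: collar rim rear top edge, cyl end
for n,u,v,z in[('collar front low edge',272,183.5,.105),('cyl start',272,188.5,.106),('cyl end',272.5,301,.07),('lever a tip',253,170,.132),('lever b tip',362,170.5,.132)]:
    q=loc(m,at_z(p,u,v,z));print(n,np.round(q,4))
for x0,t in((-.055,(253,170)),(.055,(362,170.5))):
    q=loc(m,at_z(p,*t,.132));print('tap',np.arctan2(-(q[0]-x0),-q[1]),np.hypot(q[0]-x0,q[1]))
np.save('m.npy',m)
S=camera('scene');T=camera('top')
for c in(S,T):
  for X in((-.055,-.082,.085),(.055,-.082,.085),(-.055,-.242,.085),(-.055,0,.135),(.055,0,.135),(-.115,-.02,.107),(-.115,.02,.107),(.115,-.02,.107)):
    cv2.circle(c['img'],tuple(int(round(a*8)) for a in proj(c,W(m,X))),8,(0,0,255),-1,shift=3)
a=cv2.resize(S['img'][120:250,290:450],(640,520));b=cv2.resize(T['img'][130:260,140:270],(520,520));cv2.imwrite('pics/chkS.png',a);cv2.imwrite('pics/chkT.png',b)
E
python3 fit.py
```

```text
[ 0.59201633  0.26185596 -0.07879653  0.1242878 ] [-0.12  0.16 -0.5  -1.27  0.55  0.61 -0.09  0.14 -0.55 -0.47  0.73  0.13]
collar [0.53214923 0.20238386 0.085     ] [272.35294198 166.18436328]
sock [0.53073236 0.18443972 0.085     ] [272.47697306 181.07359093]
sockb [0.64039105 0.17578106 0.085     ] [364.71671643 180.70660736]
mid [0.52404158 0.09970346 0.085     ] [273.01779058 245.99566766]
collar front low edge [-0.0553 -0.0798]
cyl start [-0.0553 -0.0854]
cyl end [-0.0566 -0.2586]
lever a tip [-0.0745 -0.0582]
lever b tip [ 0.0389 -0.0592]
tap 0.3234779960120332 0.06138721598042328
tap 0.265368037194512 0.061345637829425925
```

View pics/chkS.png

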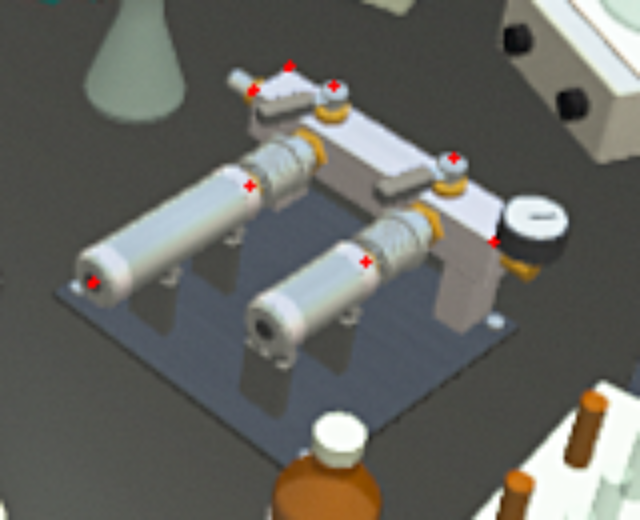

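View pics/chkT.png

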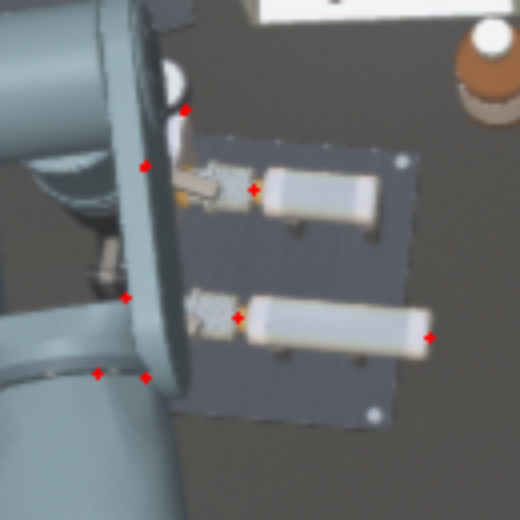

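```bash
python3 - <<'E'
from h import *
T=camera('top')
f=lambda a,b:at_z(T,a/4.5+140-.4,b/4.5+130-.4,.085)
a,b=f(281.5,360),f(483,376);print(a,b,np.arctan2((b-a)[0],-(b-a)[1]))
a,b=f(302,215),f(420,223);print(a,b,np.arctan2((b-a)[0],-(b-a)[1]))
m=np.load('m.npy');print(m)
# cradle
g=lambda a,b,z:at_z(T,a/3.5+250-.4,b/3.5+130-.4,z)
for n,z,P in(('base',.008,[(278,362),(390,347),(400,402),(286,417)]),('sadL',.045,[(294,382)]),('sadR',.045,[(388,370)])):
    for q in P:print(n,g(*q,z))
E
```

```text
[0.52974412 0.17287442 0.085     ] [0.51936672 0.0244571  0.085     ] -0.06980686192215106
[0.64051376 0.16247497 0.085     ] [0.63529173 0.07440536 0.085     ] -0.05922500298947701
[ 0.59201633  0.26185596 -0.07879653  0.1242878 ]
base [ 0.46977552 -0.25210184  0.008     ]
base [ 0.48591305 -0.36165175  0.008     ]
base [ 0.43164207 -0.37037405  0.008     ]
base [ 0.41566071 -0.25955422  0.008     ]
sadL [ 0.44385514 -0.26433261  0.045     ]
sadR [ 0.45649489 -0.35418281  0.045     ]
```

```bash
python3 - <<'E'
import numpy as np
m=np.load('m.npy');m[2]=-.075;
# keep mid-cluster fixed when adjusting yaw: refer to socket a
old=np.load('m.npy')
def W(m,X):
    c,s=np.cos(m[2]),np.sin(m[2]);return np.array([m[0]+c*X[0]-s*X[1],m[1]+s*X[0]+c*X[1]])
m[:2]+=W(old,(-.055,-.06))-W(m,(-.055,-.06));np.save('m2.npy',m);print(m)
print('start',W(m,(-.0312,-.0551)))
prev=None
for th in np.linspace(.32,1.6,9):
    s,c=np.sin(th),np.cos(th);d=.008+.0145*c+.011*s
    P=W(m,(-.055-.040*s+d*c,-.040*c-d*s));print(round(th,2),np.round(P,4),None if prev is None else np.round(P-prev,4));prev=P
print('final',W(m,(-.095,-.014)))
print('collar',W(m,(-.055,-.064)),'mid',W(m,(-.055,-.167)))
E
```

```text
[ 0.59180526  0.26208165 -0.075       0.1242878 ]
start [0.55656434 0.20947435]
0.32 [0.5448 0.2196] None
0.48 [0.5379 0.2185] [-0.0069 -0.001 ]
0.64 [0.5305 0.2188] [-0.0074  0.0003]
0.8 [0.5229 0.2206] [-0.0076  0.0018]
0.96 [0.5155 0.224 ] [-0.0074  0.0034]
1.12 [0.5086 0.229 ] [-0.0069  0.005 ]
1.28 [0.5027 0.2355] [-0.0059  0.0065]
1.44 [0.4982 0.2432] [-0.0046  0.0077]
1.6 [0.4952 0.2519] [-0.0029  0.0087]
final [0.4960233  0.25523933]
collar [0.53216437 0.2023827 ] mid [0.52444661 0.09967225]
```

Emit:
{"name": "servo_tool", "arguments": {"plan": [[[0.021,0.007,-0.01,0,-1],[0,0,-0.02,0,-1],[0,0,-0.03,0,-1],[0,0,-0.03,0,-1],[0,0,-0.03,0,-1],[0,0,0,0,-1],[0,0,0,0,-1]]]}}

```text
time_s: 4.7
eef_pos: [0.5587, 0.2102, 0.234]
eef_rot: [-0.0, 0.735, 0.678, -0.0]
wrist_force: [0.0, -0.1, 0.5]
opening: 0.003
```

```bash
python3 - <<'E'
from h import *
p=camera('wrist');cv2.imwrite('pics/w3.png',p['img'])
E
```

```text
(no output)
```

View pics/w3.png

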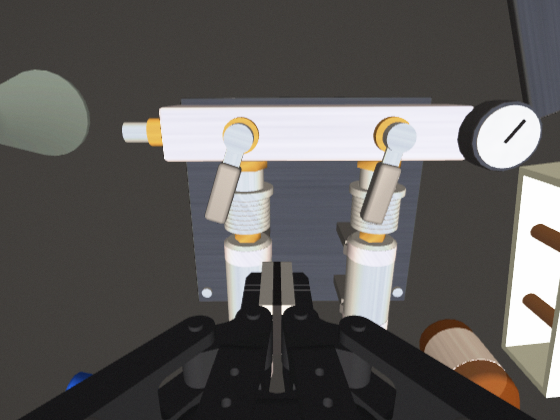

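Emit:
{"name": "servo_tool", "arguments": {"plan": [[[0,-0.002,-0.04,0,-1],[0,0,-0.04,0,-1],[0,0,-0.026,0,-1],[0,0,0,0,-1]]]}}

```text
time_s: 5.15
eef_pos: [0.5573, 0.2079, 0.1258]
eef_rot: [-0.001, 0.735, 0.678, -0.002]
wrist_force: [0.2, 0.3, -0.2]
opening: 0.002
```

```bash
python3 - <<'E'
from h import *
p=camera('wrist');cv2.imwrite('pics/w4.png',p['img']);o=get_obs();print(o['eef_pos'],o['wrist_force'])
E
```

```text
[0.55887688 0.20821467 0.12822473] [ 0.09965809 -0.43775721  0.22936056]
```

View pics/w4.png

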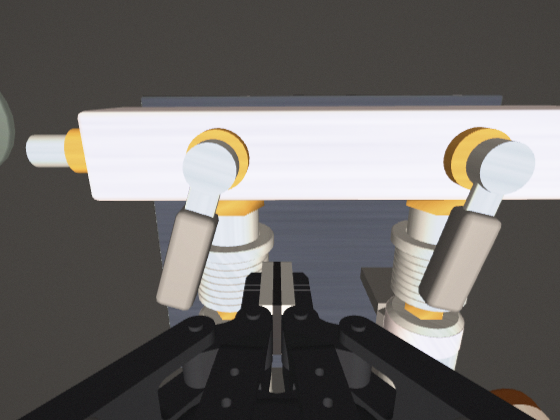

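Emit:
{"name": "servo_tool", "arguments": {"plan": [[[-0.007,0.006,0,0,-1],[-0.007,0.005,0,0,-1],[-0.007,-0.001,0,0,-1],[-0.007,0,0,0,-1],[-0.008,0.002,0,0,-1],[-0.007,0.003,0,0,-1],[-0.007,0.005,0,0,-1],[0,0,0,0,-1]]]}}

```text
time_s: 6.0
eef_pos: [0.5072, 0.2287, 0.1275]
eef_rot: [-0.001, 0.735, 0.679, -0.001]
wrist_force: [-0.7, 0.0, 0.4]
opening: 0.002
```

```bash
python3 - <<'E'
from h import *
p=camera('wrist');cv2.imwrite('pics/w5.png',p['img']);o=get_obs();print(o['eef_pos'],o['wrist_force'])
E
```

```text
[0.50755964 0.22856643 0.12739116] [ 0.59792244 -0.19642655 -0.30895045]
```

View pics/w5.png

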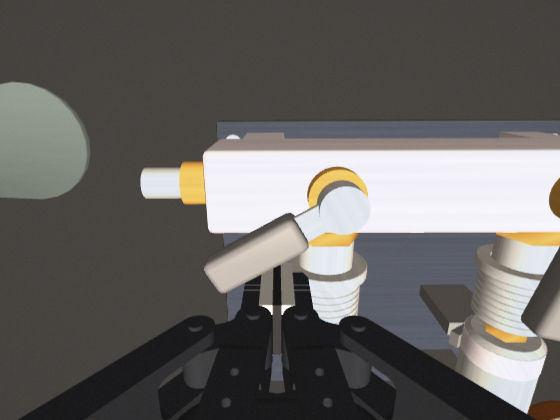

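Working: the lever is now turned to about 1.1 rad, the finger behind it. I continue the arc to the stop.

Emit:
{"name": "servo_tool", "arguments": {"plan": [[[-0.006,0.006,0,0,-1],[-0.004,0.008,0,0,-1],[-0.002,0.008,0,0,-1],[0,0.004,0,0,-1],[0,0.003,0,0,-1],[0,0,0,0,-1]]]}}

```text
time_s: 6.65
eef_pos: [0.4964, 0.251, 0.1275]
eef_rot: [0.004, 0.734, 0.679, -0.006]
wrist_force: [-2.4, -32.0, 10.2]
opening: 0.001
```

```bash
python3 - <<'E'
from h import *
p=camera('wrist');cv2.imwrite('pics/w6.png',p['img']);o=get_obs();print(o['eef_pos'],o['wrist_force'])
E
```

```text
[0.49639053 0.25101887 0.12749857] [ -2.54662624 -33.05604719   7.81724319]
```

View pics/w6.png

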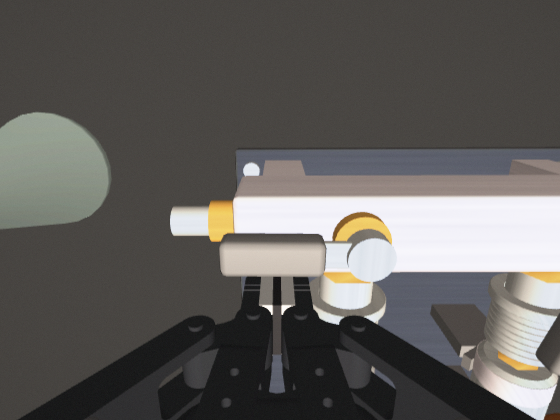

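Emit:
{"name": "servo_tool", "arguments": {"plan": [[[0,-0.015,0,0,-1],[0,-0.015,0.02,0,-1],[0.01,-0.01,0.03,0,0],[0.016,-0.01,0.03,0,0.6],[0.01,-0.006,0,0,1],[0,0,0,0,1],[0,0,0,0,1]]]}}

```text
time_s: 7.4
eef_pos: [0.5315, 0.2016, 0.2063]
eef_rot: [-0.001, 0.735, 0.678, -0.001]
wrist_force: [0.4, 0.2, -0.1]
opening: 0.844
```

```bash
python3 - <<'E'
from h import *
import pickle
p=camera('wrist');cv2.imwrite('pics/w7.png',p['img']);o=get_obs();print(o['eef_pos'],o['wrist_force'],o['q'][0]-o['q'][5])
pickle.dump(p,open('w7.pkl','wb'))
for n in['collar_a_grip','socket_a','tap_a_lever']:print(n,[(np.round(at_z(p,a[0],a[1],.125 if 'tap' in n else .085),4),a) for a in pp(p,n)])
E
```

```text
[0.53115614 0.20168202 0.20598246] [ 0.07983887 -0.58541502 -0.19426164] -0.07939811863468843
collar_a_grip [(array([0.5304, 0.2039, 0.085 ]), (277.4, 204.0, 0.83))]
socket_a [(array([0.5293, 0.1854, 0.085 ]), (277.8, 226.4, 0.7))]
tap_a_lever [(array([0.4886, 0.2679, 0.125 ]), (199.6, 128.6, 0.65))]
```

View pics/w7.png

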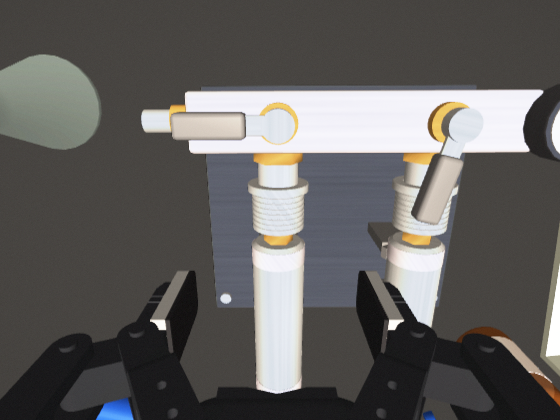

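Emit:
{"name": "servo_tool", "arguments": {"plan": [[[0,0,-0.04,0,1],[0,0,-0.04,0,1],[0,0,-0.03,0,1],[0,0,-0.012,0,1],[0,0,0,0,1]]]}}

```text
time_s: 8.1
eef_pos: [0.531, 0.2011, 0.0837]
eef_rot: [-0.001, 0.735, 0.678, -0.002]
wrist_force: [-0.1, -0.5, 0.9]
opening: 0.997
```

```bash
python3 - <<'E'
from h import *
p=camera('wrist');cv2.imwrite('pics/w8.png',p['img']);o=get_obs();print(o['eef_pos'],o['wrist_force'])
p=camera('scene');cv2.imwrite('pics/s8.png',cv2.resize(p['img'][80:250,270:450],None,fx=4,fy=4)[:600])
E
```

```text
[0.53251818 0.20137229 0.08565346] [ 0.31610317 -0.20123725  0.07572246]
```

View pics/w8.png

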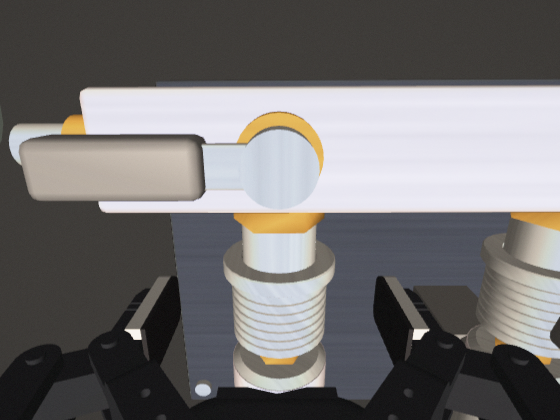

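View pics/s8.png

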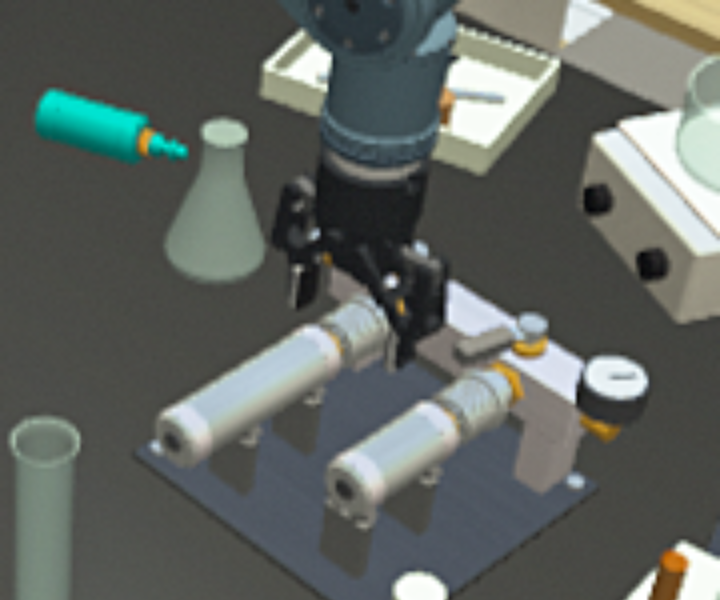

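Straddles collar a, centred, at the right station. Close.

Emit:
{"name": "servo_tool", "arguments": {"plan": [[[0,0,0,0,-1],[0,0,0,0,-1],[0,0,0,0,-1],[0,0,0,0,-1],[0,0,0,0,-1],[0,0,0,0,-1],[0,0,0,0,-1]]]}}

```text
time_s: 8.9
eef_pos: [0.5321, 0.2014, 0.0871]
eef_rot: [-0.0, 0.735, 0.679, -0.0]
wrist_force: [-7.1, 0.3, 10.1]
opening: 0.452
```

```bash
python3 - <<'E'
from h import *
p=camera('wrist');cv2.imwrite('pics/w9.png',p['img']);o=get_obs();print(o['eef_pos'],o['wrist_force'],o['opening'])
E
```

```text
[0.53210595 0.20144569 0.0871314 ] [-6.65792503 -0.12515994 11.38192879] 0.45479376621508866
```

View pics/w9.png

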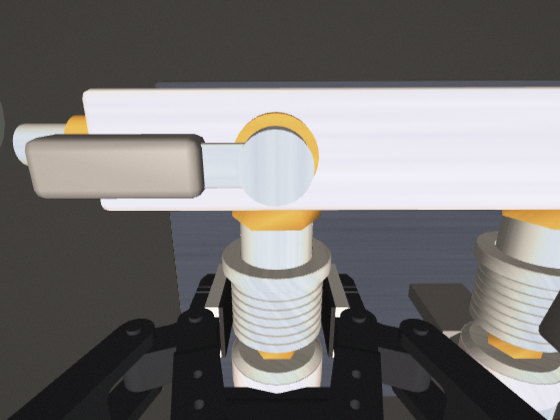

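Emit:
{"name": "servo_tool", "arguments": {"plan": [[[0.0003,0.004,0,0,-1],[0.0003,0.004,0,0,-1],[0.0003,0.004,0,0,-1],[0.0001,0.002,0,0,-1],[0,0,0,0,-1]]]}}

```text
time_s: 9.45
eef_pos: [0.533, 0.2128, 0.0871]
eef_rot: [0.001, 0.734, 0.679, -0.003]
wrist_force: [-7.5, -13.1, 14.5]
opening: 0.45
```

```bash
python3 - <<'E'
from h import *
p=camera('wrist');cv2.imwrite('pics/w10.png',p['img']);o=get_obs();print(o['eef_pos'],o['wrist_force'],o['opening'])
E
```

```text
[0.53296434 0.21272763 0.08708845] [ -9.05293686 -12.94502035  15.00515716] 0.45388625158704715
```

View pics/w10.png

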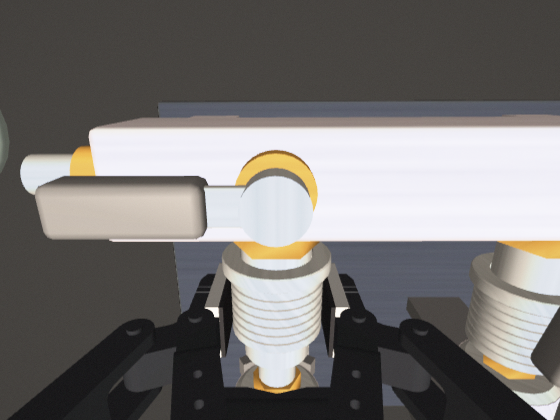

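Emit:
{"name": "servo_tool", "arguments": {"plan": [[[0.0001,0.001,0,0,-1],[0,0,0,0,-1],[-0.0005,-0.006,0,0,-1],[-0.0005,-0.007,0,0,-1],[0,-0.001,0,0,1],[0,0,0,0,1],[0,0,0,0,1],[0,0,0,0,1]]]}}

```text
time_s: 10.3
eef_pos: [0.533, 0.2025, 0.0858]
eef_rot: [0.0, 0.735, 0.678, 0.0]
wrist_force: [-0.7, -0.2, -0.0]
opening: 1.002
```

Emit:
{"name": "servo_tool", "arguments": {"plan": [[[0,0,0.03,0,1],[0,0,0.05,0,1],[0,0,0.05,0,1],[-0.003,-0.04,0.01,0,1],[-0.003,-0.04,0,0,1],[-0.003,-0.035,0,0,1],[0,0,0,0,1]]]}}

```text
time_s: 11.0
eef_pos: [0.5239, 0.084, 0.2259]
eef_rot: [0.001, 0.736, 0.677, -0.0]
wrist_force: [-0.6, 0.5, 0.0]
opening: 1.003
```

```bash
python3 - <<'E'
from h import *
import pickle
p=camera('wrist');cv2.imwrite('pics/w11.png',p['img']);o=get_obs();print(o['eef_pos'],o['wrist_force'],o['q'][0]-o['q'][5])
pickle.dump(p,open('w11.pkl','wb'))
for n in['long_cartridge','long_mid','collar_a_grip','socket_a']:print(n,[(np.round(at_z(p,a[0],a[1],.085),4),a) for a in pp(p,n)])
p=camera('scene');cv2.imwrite('pics/s11.png',cv2.resize(p['img'][80:250,270:450],None,fx=4,fy=4)[:600])
for n in['long_cartridge','long_mid']:print(n,[(np.round(at_z(p,a[0],a[1],.085),4),a) for a in pp(p,n)])
E
```

```text
[0.52398988 0.08573538 0.22587165] [ 0.32075547  0.03962792 -0.07047526] -0.08307586281510666
long_cartridge [(array([0.5301, 0.1702, 0.085 ]), (277.1, 87.8, 0.77)), (array([ 0.4407, -0.0457,  0.085 ]), (202.4, 335.4, 0.63))]
long_mid [(array([ 0.3782, -0.0257,  0.085 ]), (133.2, 322.5, 0.72)), (array([0.5241, 0.0821, 0.085 ]), (278.7, 201.1, 0.65))]
collar_a_grip [(array([0.5313, 0.2042, 0.085 ]), (274.8, 37.1, 0.8))]
socket_a [(array([0.6396, 0.1756, 0.085 ]), (426.0, 66.7, 0.93)), (array([0.5304, 0.1839, 0.085 ]), (276.0, 67.9, 0.76))]
long_cartridge [(array([ 0.4799, -0.1467,  0.085 ]), (258.1, 214.3, 0.72)), (array([0.5404, 0.1971, 0.085 ]), (357.5, 165.2, 0.67)), (array([0.5338, 0.1709, 0.085 ]), (350.1, 168.3, 0.66))]
long_mid [(array([0.5274, 0.0757, 0.085 ]), (327.0, 182.8, 0.84)), (array([0.5345, 0.1696, 0.085 ]), (350.0, 168.6, 0.72))]
```

View pics/w11.png

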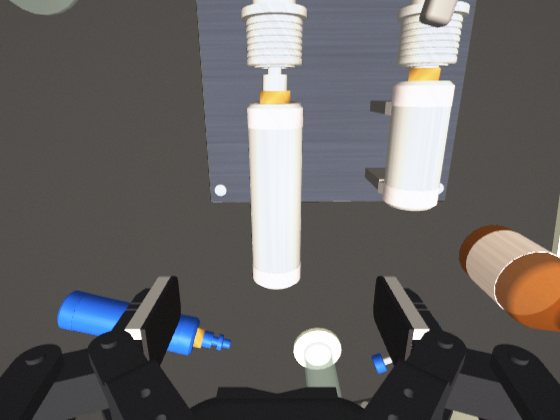

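View pics/s11.png

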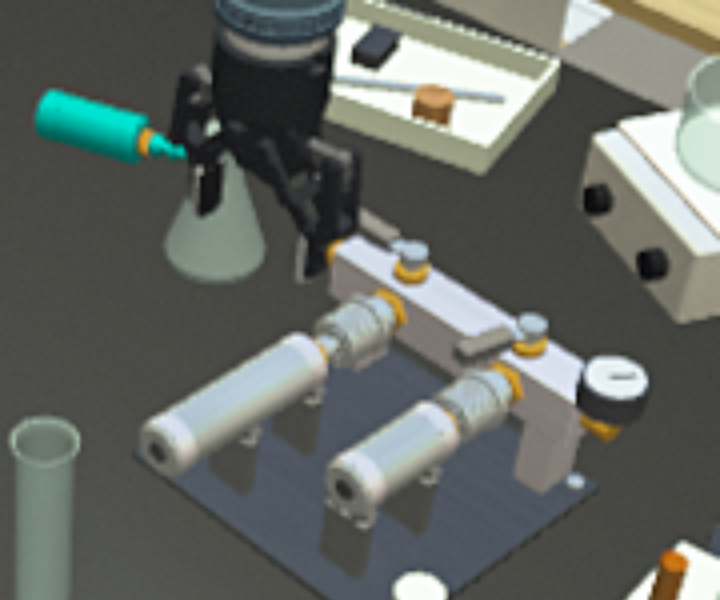

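Emit:
{"name": "servo_tool", "arguments": {"plan": [[[0,0.001,-0.045,0,1],[0,0,-0.045,0,1],[0,0,-0.035,0,1],[0,0,-0.014,0,1],[0,0,0,0,1],[0,0,0,0,1]]]}}

```text
time_s: 12.0
eef_pos: [0.525, 0.0883, 0.0881]
eef_rot: [0.001, 0.735, 0.678, 0.001]
wrist_force: [0.4, -0.1, 1.4]
opening: 1.001
```

```bash
python3 - <<'E'
from h import *
p=camera('wrist');cv2.imwrite('pics/w12.png',p['img']);o=get_obs();print(o['eef_pos'],o['wrist_force'])
E
```

```text
[0.52555762 0.08828476 0.08874062] [ 0.29451037 -0.2354473  -0.47234337]
```

View pics/w12.png

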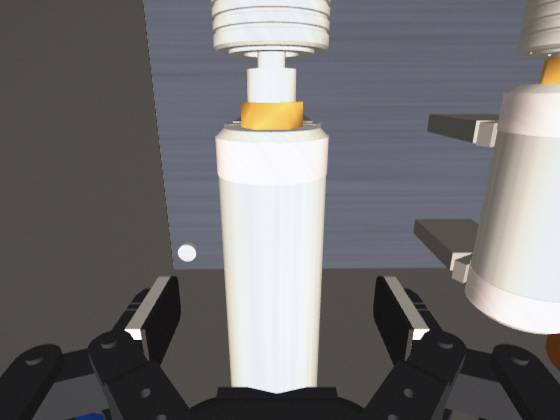

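Emit:
{"name": "servo_tool", "arguments": {"plan": [[[-0.0015,0,-0.002,0,1],[0,0,0,0,-1],[0,0,0,0,-1],[0,0,0,0,-1],[0,0,0,0,-1],[0,0,0,0,-1],[0,0,0,0,-1],[0,0,0,0,-1]]]}}

```text
time_s: 12.85
eef_pos: [0.5235, 0.088, 0.0857]
eef_rot: [0.001, 0.735, 0.678, 0.001]
wrist_force: [-0.1, -0.9, 6.2]
opening: 0.473
```

```bash
python3 - <<'E'
from h import *
p=camera('wrist');cv2.imwrite('pics/w13.png',p['img']);o=get_obs();print(o['eef_pos'],o['wrist_force'],o['opening'],o['q'][0]-o['q'][5])
E
```

```text
[0.5235016  0.08800429 0.08574322] [ 0.76627457 -0.85347165  5.48732246] 0.46967404893054987 -0.08013844702397924
```

View pics/w13.png

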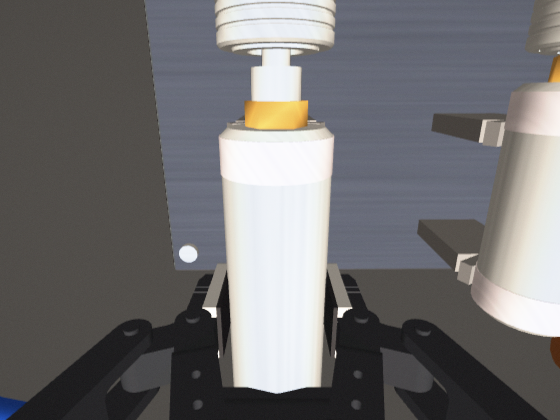

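Emit:
{"name": "servo_tool", "arguments": {"plan": [[[-0.0007,-0.01,0,0,-1],[-0.0008,-0.01,0,0,-1],[-0.0007,-0.01,0,0,-1],[-0.0008,-0.01,0,0,-1],[-0.0007,-0.01,0,0,-1],[-0.0008,-0.01,0,0,-1],[0,0,0,0,-1]]]}}

```text
time_s: 13.6
eef_pos: [0.5177, 0.0259, 0.0847]
eef_rot: [0.001, 0.735, 0.678, -0.001]
wrist_force: [2.3, -3.3, 3.3]
opening: 0.473
```

```bash
python3 - <<'E'
from h import *
p=camera('wrist');cv2.imwrite('pics/w14.png',p['img']);o=get_obs();print(o['eef_pos'],o['wrist_force'],o['opening'])
E
```

```text
[0.51788122 0.02633522 0.08479195] [ 2.59692538 -3.91023539  2.00870886] 0.4708297229073522
```

View pics/w14.png

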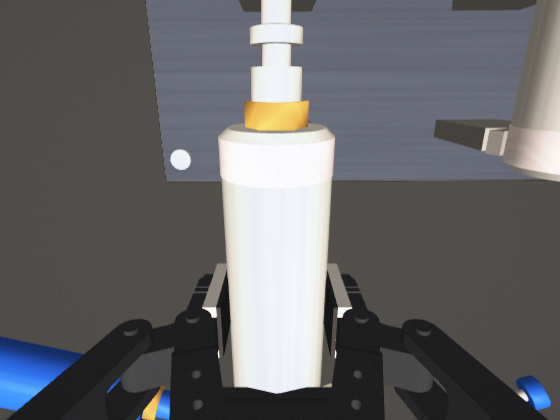

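Emit:
{"name": "servo_tool", "arguments": {"plan": [[[0,0,0.02,0,-1],[0,0,0.04,0,-1],[0,0,0.045,0,-1],[-0.02,0,0.045,0,-1],[-0.03,0,0.045,0,-1],[-0.03,-0.02,0.02,0,-1],[-0.01,-0.04,0,0.05,-1]]]}}

```text
time_s: 14.35
eef_pos: [0.4284, -0.0304, 0.2985]
eef_rot: [0.001, 0.716, 0.698, 0.0]
wrist_force: [0.7, -0.2, -3.6]
opening: 0.468
```

Emit:
{"name": "servo_tool", "arguments": {"plan": [[[0,-0.045,0,0.05,-1],[0,-0.045,0,0.05,-1],[0,-0.045,0,0.05,-1],[0,-0.045,0,0.022,-1],[0.005,-0.04,0,0,-1],[0.01,-0.03,0,0,-1],[0.008,-0.026,0,0,-1],[0,0,0,0,-1]]]}}

```text
time_s: 15.15
eef_pos: [0.4521, -0.3099, 0.2939]
eef_rot: [-0.002, 0.656, 0.755, -0.001]
wrist_force: [-1.4, 1.1, -4.6]
opening: 0.47
```

```bash
python3 - <<'E'
from h import *
o=get_obs();print(o['time_s'],o['eef_pos'],o['wrist_force'],o['opening'],o['q'][0]-o['q'][5])
p=camera('wrist');cv2.imwrite('pics/w15.png',p['img'])
p=camera('scene');cv2.imwrite('pics/s15.png',p['img'])
E
```

```text
15.15 [ 0.45212239 -0.30993256  0.293934  ] [-1.37872623  1.08958542 -4.58561839] 0.4695501590806033 0.13929350805925977
```

View pics/w15.png

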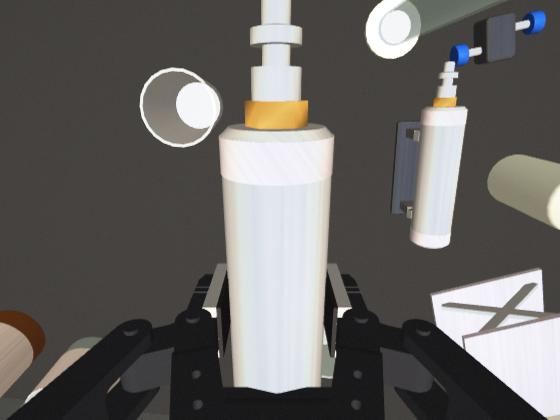

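View pics/s15.png

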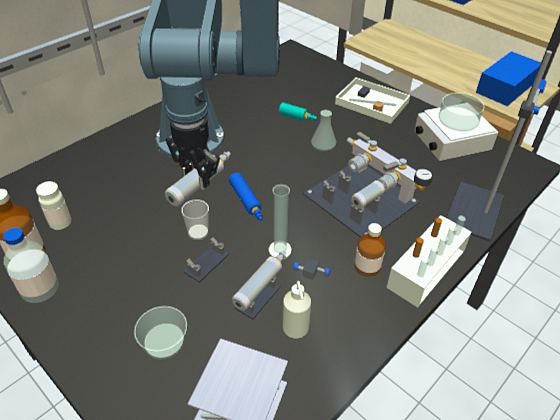

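```bash
python3 - <<'E'
from h import *
p=camera('scene')
im=p['img'].copy()
c,yaw=np.array([.4507,-.311]),.142
def W(x,y,z):
    return [c[0]+np.cos(yaw)*x-np.sin(yaw)*y,c[1]+np.sin(yaw)*x+np.cos(yaw)*y,z]
big=cv2.resize(im[220:290,170:240],None,fx=8,fy=8,interpolation=cv2.INTER_CUBIC)
def d(X,col):
    u,v=proj(p,X);cv2.circle(big,(int((u-170+.5)*8),int((v-220+.5)*8)),3,col,-1)
for x in(-.028,.028):
    for y in(-.058,.058):d(W(x,y,.008),(0,0,255))
for y in(-.045,.045):d(W(0,y,.03),(0,255,0))
cv2.imwrite('pics/crS.png',big)
E
```

```text
(no output)
```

View pics/crS.png

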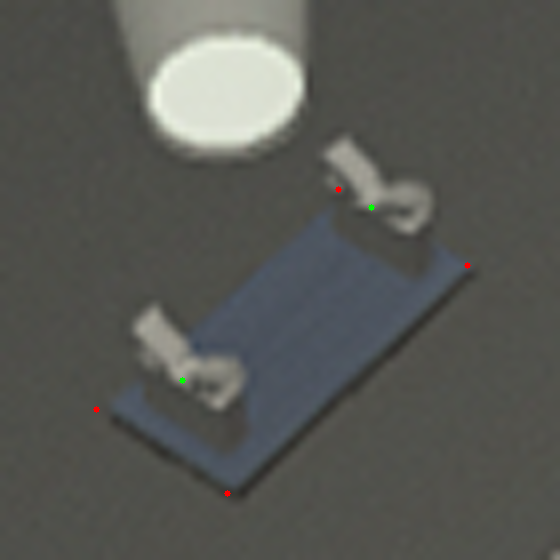

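Emit:
{"name": "servo_tool", "arguments": {"plan": [[[-0.001,0,-0.04,0,-1],[0,0,-0.045,0,-1],[0,0,-0.045,0,-1],[0,0,-0.04,0,-1],[0,0,-0.03,0,-1],[0,0,-0.02,0,-1],[0,0,0,0,-1]]]}}

```text
time_s: 16.0
eef_pos: [0.4499, -0.3043, 0.073]
eef_rot: [-0.004, 0.655, 0.756, 0.0]
wrist_force: [-0.6, 1.3, -3.7]
opening: 0.472
```

```bash
python3 - <<'E'
from h import *
o=get_obs();print(o['time_s'],o['eef_pos'],o['wrist_force'],o['opening'],o['q'][0]-o['q'][5])
p=camera('scene');cv2.imwrite('pics/s16.png',cv2.resize(p['img'][170:320,130:310],None,fx=4,fy=4,interpolation=cv2.INTER_CUBIC))
p=camera('top');cv2.imwrite('pics/t16.png',cv2.resize(p['img'][170:300,270:430],None,fx=4,fy=4,interpolation=cv2.INTER_CUBIC))
E
```

```text
16.0 [ 0.44987949 -0.30430058  0.07302342] [-0.61769906  1.26345065 -3.66157771] 0.4717785849860459 0.14330814484748078
```

View pics/s16.png

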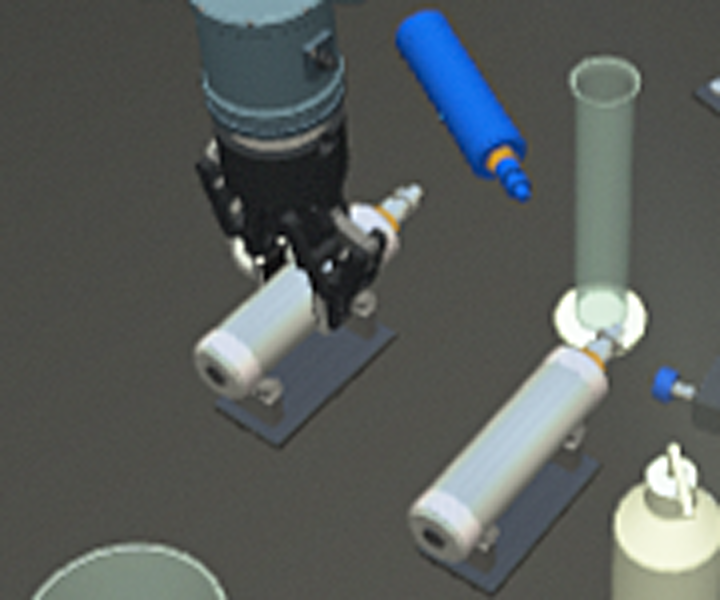

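View pics/t16.png

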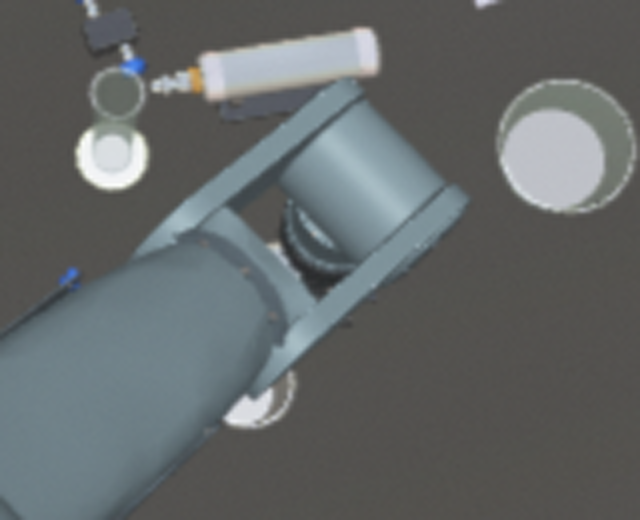

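Emit:
{"name": "servo_tool", "arguments": {"plan": [[[0.0015,-0.005,0,0,-1],[0,0,-0.004,0,-1],[0,0,-0.004,0,-1],[0,0,-0.002,0,-1],[0,0,0,0,-1]]]}}

```text
time_s: 16.6
eef_pos: [0.4534, -0.3125, 0.066]
eef_rot: [-0.0, 0.655, 0.755, 0.0]
wrist_force: [-0.2, -0.2, -3.6]
opening: 0.472
```

```bash
python3 - <<'E'
from h import *
o=get_obs();print(o['time_s'],o['eef_pos'],o['wrist_force'],o['opening'],o['q'][0]-o['q'][5])
p=camera('scene');cv2.imwrite('pics/s17.png',cv2.resize(p['img'][170:320,130:310],None,fx=4,fy=4,interpolation=cv2.INTER_CUBIC))
E
```

```text
16.6 [ 0.4533596  -0.31254387  0.06597903] [-0.1563252  -0.19222477 -3.57604878] 0.47230920442039526 0.1419471569073233
```

View pics/s17.png

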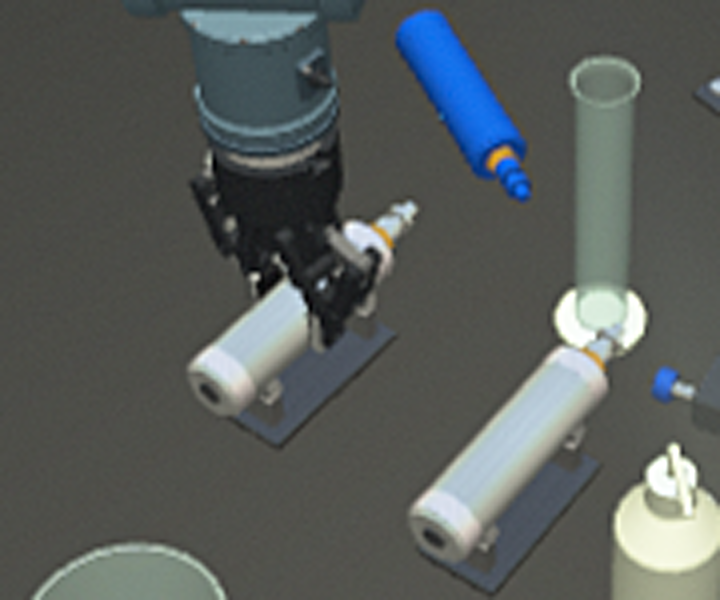

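Emit:
{"name": "servo_tool", "arguments": {"plan": [[[-0.0012,0.002,-0.002,0,-1],[0,0,-0.002,0,-1],[0,0,-0.001,0,-1],[0,0,0,0,-1],[0,0,0,0,-1]]]}}

```text
time_s: 17.15
eef_pos: [0.4523, -0.3106, 0.0616]
eef_rot: [-0.0, 0.655, 0.756, 0.0]
wrist_force: [-3.8, 4.6, 4.2]
opening: 0.473
```

```bash
python3 - <<'E'
from h import *
o=get_obs();print(o['time_s'],o['eef_pos'],o['wrist_force'],o['opening'],o['q'][0]-o['q'][5])
E
```

```text
17.15 [ 0.4522799  -0.31055315  0.06163048] [-3.78726486  4.63443285  4.19673257] 0.4733299465418062 0.14211528067544188
```

Emit:
{"name": "servo_tool", "arguments": {"plan": [[[-0.001,0,-0.001,0,-1],[0,0,0,0,-1],[0,0,0,0,0.1],[0,0,0,0,0.3],[0,0,0,0,0.5],[0,0,0,0,0.5],[0,0,0,0,0.5]]]}}

```text
time_s: 17.85
eef_pos: [0.4515, -0.3109, 0.0603]
eef_rot: [0.0, 0.655, 0.755, -0.0]
wrist_force: [0.1, -0.3, 0.1]
opening: 0.751
```

```bash
python3 - <<'E'
from h import *
o=get_obs();print(o['time_s'],o['eef_pos'],o['wrist_force'],o['opening'])
p=camera('wrist');cv2.imwrite('pics/w18.png',p['img'])
p=camera('scene');cv2.imwrite('pics/s18.png',cv2.resize(p['img'][170:320,130:310],None,fx=4,fy=4,interpolation=cv2.INTER_CUBIC))
E
```

```text
17.85 [ 0.45147207 -0.31092153  0.06027875] [ 0.07941779 -0.25322886  0.11090514] 0.7509404562121782
```

View pics/w18.png

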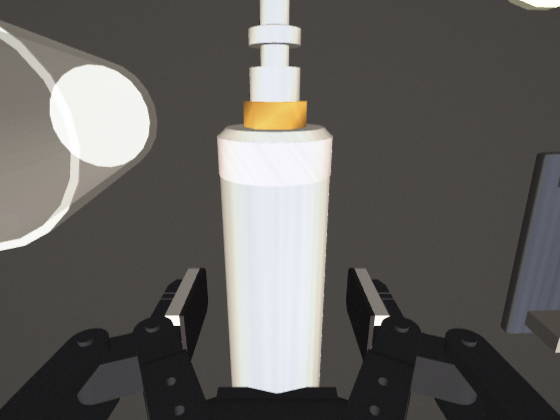

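View pics/s18.png

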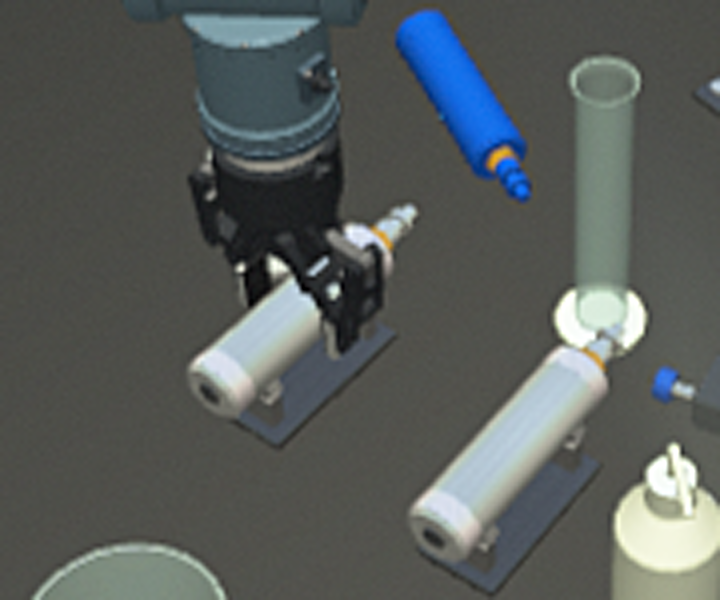

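Released, and the cartridge is resting. I lift clear and inspect.

Emit:
{"name": "servo_tool", "arguments": {"plan": [[[0,0,0.02,0,0.5],[0,0,0.04,0,0.5],[0,0,0.045,0,0.5],[0,0,0.045,0,0.5],[0,0,0.045,0,0.5],[-0.04,0,0.03,0,0.5],[-0.045,0,0,0,0.5],[-0.03,0.02,0,0,0.5]]]}}

```text
time_s: 18.75
eef_pos: [0.3349, -0.2922, 0.2866]
eef_rot: [0.001, 0.656, 0.755, -0.001]
wrist_force: [0.2, -0.4, 0.8]
opening: 0.754
```

Emit:
{"name": "servo_tool", "arguments": {"plan": [[[0,0,0,0,0.5],[0,0,0,0,0.5]]]}}

```text
time_s: 18.95
eef_pos: [0.3362, -0.2909, 0.2858]
eef_rot: [0.001, 0.656, 0.755, -0.0]
wrist_force: [0.4, -0.3, -0.5]
opening: 0.748
```

```bash
python3 - <<'E'
from h import *
o=get_obs();print(o['time_s'],o['eef_pos'],o['wrist_force'],o['opening'])
w=camera('wrist');cv2.imwrite('pics/w19.png',w['img'])
S=camera('scene');cv2.imwrite('pics/s19.png',cv2.resize(S['img'][100:310,150:450],None,fx=2.6,fy=2.6,interpolation=cv2.INTER_CUBIC))
T=camera('top');cv2.imwrite('pics/t19.png',cv2.resize(T['img'][130:290,150:420],None,fx=2.9,fy=2.9,interpolation=cv2.INTER_CUBIC))
for p,n in((S,'S'),(T,'T'),(w,'w')):
  for k,z in(('long_mid',.06),('cradle_free_mid',.06),('long_cartridge',.06),('spare_cartridge',.06),('measuring_cylinder',0),('beaker',0),('tap_a_lever',.125),('short_cartridge',.085)):
    print(n,k,[(np.round(at_z(p,a[0],a[1],z)[:2],3).tolist(),a[2]) for a in pp(p,k)])
E
```

```text
18.95 [ 0.3362499  -0.29093299  0.28580354] [ 0.40123926 -0.26175622 -0.53381164] 0.7477473469135787
S long_mid [([0.455, -0.315], 0.92), ([0.369, -0.091], 0.92)]
S cradle_free_mid [([0.441, -0.309], 0.78), ([0.448, -0.226], 0.47)]
S long_cartridge [([0.446, -0.13], 0.64), ([0.628, 0.206], 0.47)]
S spare_cartridge [([0.614, -0.204], 0.9)]
S measuring_cylinder [([0.553, -0.143], 0.62), ([0.434, -0.307], 0.41)]
S beaker [([0.348, -0.253], 0.87)]
S tap_a_lever [([0.493, 0.267], 0.6)]
S short_cartridge [([0.275, 0.273], 0.58), ([0.646, 0.176], 0.57)]
T long_mid [([0.328, -0.068], 0.63)]
T cradle_free_mid [([0.444, -0.3], 0.49)]
T long_cartridge [([0.42, -0.112], 0.83), ([0.437, -0.231], 0.56)]
T spare_cartridge [([0.592, -0.213], 0.9)]
T measuring_cylinder [([0.551, -0.147], 0.56)]
T beaker [([0.344, -0.265], 0.79)]
T tap_a_lever [([0.635, 0.17], 0.58), ([0.491, 0.273], 0.52), ([0.626, 0.175], 0.43), ([0.591, -0.214], 0.26)]
T short_cartridge [([0.649, 0.169], 0.74)]
w long_mid [([0.452, -0.315], 0.62)]
w cradle_free_mid []
w long_cartridge [([0.45, -0.313], 0.74)]
w spare_cartridge [([0.607, -0.206], 0.69)]
w measuring_cylinder [([0.553, -0.142], 0.63)]
w beaker [([0.348, -0.25], 0.77)]
w tap_a_lever []
w short_cartridge []
```

View pics/s19.png

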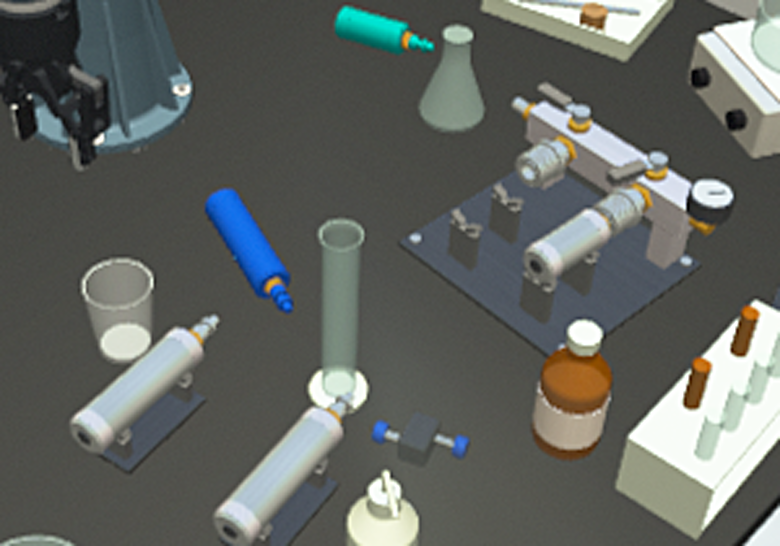

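View pics/t19.png

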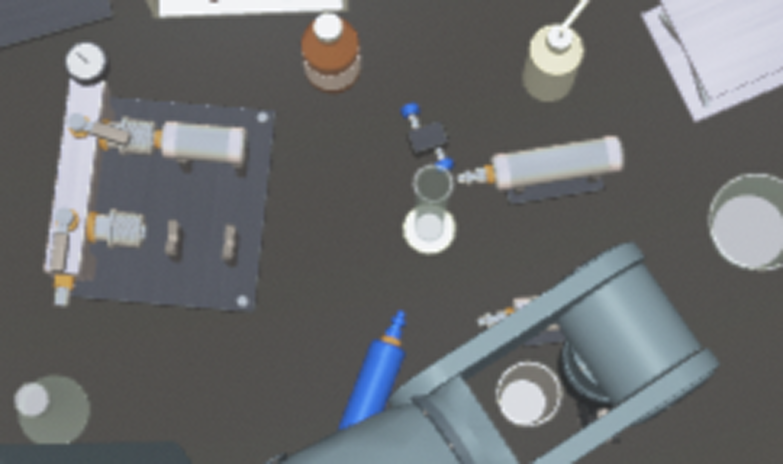

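```bash
python3 - <<'E'
from bench import *
print(hand_in())
E
```

```text
the job is handed in; nothing more can be done
None
```

I did the change-over in about 19 s of the 59 s allowed and handed the job in; no verdict is reported.

**What I did:** The long cartridge was in coupler a.
1. I pushed tap a's lever from about 0.32 rad to its stop.
2. I pulled collar a back at least 11 mm, and the cartridge popped out.
3. I let the collar spring forward, then drew the cartridge about 62 mm straight out along its axis.
4. I lowered it into the empty cradle (about 8 N of contact force), released it and lifted clear.

**Last checks:**
- **Cartridge:** Its middle measured about (0.453, -0.315), against about (0.451, -0.311) for the cradle, so roughly 4 mm off. The gripper was at 0.142 rad when it let go, in line with the cradle. I did not measure the cartridge's final tilt or height separately, but in the pictures it lies in both V saddles.
- **Manifold:** Tap a's lever lies along the header and collar a is forward. The short cartridge is still home and tap b looks unmoved at about 0.27 rad.
- **Spare and bystanders:** The spare cartridge, measuring cylinder and beaker show no movement beyond measuring scatter of about 1 cm. The other bystanders I checked only by eye in the final pictures.
- **Arm:** Clear of everything, with wrist force near zero.

**Disagreements:** The networks also reported the blue look-alike as the long cartridge, which I ignored. The scene and top cameras differed by about 2–3 mm on the cradle, well within the 25 mm tolerance. The networks' own estimates of the cradle middle, now mostly hidden by the cartridge, spread by about 1 cm.

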